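# Load the tappets and scan the carrier seam

### The job

Lift the red transit cover off the tappet carrier and lay it flat on the middle of the blue mat, then drop every steel tappet on the parts mat into a bore of its own, upright and fully home. When all are in, take the orange probe from its block and run its upright tip slowly (about 15 mm/s) along the black seam line from the green dot to the red dot and back to the green one, barely touching the face or within a few millimetres above it and without pressing hard, then stand the probe back in its block. Leave the other things on the bench where they are.

Things in the scene. Friction and masses are not known exactly. Their poses are not given: they have to be found in the camera images.
- carrier: Aluminium tappet carrier, a fixed casting block 120 mm (its x) by 250 mm (its y), flat top face 45 mm above the bench, on a blue foot plate 140 by 270 mm, 6 mm thick. Origin at the centre of its underside, z up. Five round bores in a row along its y; a black seam line with two bends is marked on the top face between the bores and the long edge on the robot's side.
- cover: Loose red plastic transit cover (about 0.2 kg), a plate 62 mm (its x) by 235 mm (its y), 5 mm thick, lying over all five bores at the start. On top, along its y and centred, an upright grip rib 16 mm thick (x), 90 mm long (y), from 5 to 35 mm above the underside. Origin at the centre of its underside, z up.
- park_mat: Blue mat 270 mm (its x) by 160 mm (its y), 3 mm thick, fixed to the bench left of the carrier. Origin at the centre of its underside, z up. It is where the cover is to be laid.
- probe: Orange pencil probe of a crack detector (about 0.09 kg), 125 mm long, loose, standing tip down in its black block at the start. Origin at the tip, z along the probe from tip to tail. Steel shank 12 mm diameter, tapering to the tip over the lowest 14 mm, up to 55 mm; black flange 32 mm diameter from 55 to 60 mm; round orange grip 24 mm diameter from 60 to 125 mm.
- probe_stand: The probe's black block, fixed, 64 by 64 mm and 70 mm high, beyond the carrier. Origin at the centre of its underside. Upright hole of 18 mm diameter, 62 mm deep, at its centre; the probe hangs in it with its flange resting on the block's top, its tip 55 mm below the top, that is 15 mm above the bench.
- tappet0: Steel bucket tappet with a brass-coloured disc on its top, a solid round cylinder 32 mm diameter and 26 mm high, 60 g, standing upright on the black parts mat (3 mm thick) right of the carrier. Origin at the centre of its underside, z up; the foot edge has a 1.5 mm chamfer. Any tappet fits any bore; three to five are present, in changing places.
- bore0 (a point): Centre of the mouth of a bore, on the carrier's top face, z up. The blind bore is 34.5 mm diameter and 28 mm deep with a chamfered rim, so a tappet that is fully home lies 2 mm below the face. Bores are 46 mm apart.
- tappet1: Steel bucket tappet with a brass-coloured disc on its top, a solid round cylinder 32 mm diameter and 26 mm high, 60 g, standing upright on the black parts mat (3 mm thick) right of the carrier. Origin at the centre of its underside, z up; the foot edge has a 1.5 mm chamfer. Any tappet fits any bore; three to five are present, in changing places.
- bore1 (a point): Centre of the mouth of a bore, on the carrier's top face, z up. The blind bore is 34.5 mm diameter and 28 mm deep with a chamfered rim, so a tappet that is fully home lies 2 mm below the face. Bores are 46 mm apart.
- tappet2: Steel bucket tappet with a brass-coloured disc on its top, a solid round cylinder 32 mm diameter and 26 mm high, 60 g, standing upright on the black parts mat (3 mm thick) right of the carrier. Origin at the centre of its underside, z up; the foot edge has a 1.5 mm chamfer. Any tappet fits any bore; three to five are present, in changing places.
- bore2 (a point): Centre of the mouth of a bore, on the carrier's top face, z up. The blind bore is 34.5 mm diameter and 28 mm deep with a chamfered rim, so a tappet that is fully home lies 2 mm below the face. Bores are 46 mm apart.
- tappet3: Steel bucket tappet with a brass-coloured disc on its top, a solid round cylinder 32 mm diameter and 26 mm high, 60 g, standing upright on the black parts mat (3 mm thick) right of the carrier. Origin at the centre of its underside, z up; the foot edge has a 1.5 mm chamfer. Any tappet fits any bore; three to five are present, in changing places.
- bore3 (a point): Centre of the mouth of a bore, on the carrier's top face, z up. The blind bore is 34.5 mm diameter and 28 mm deep with a chamfered rim, so a tappet that is fully home lies 2 mm below the face. Bores are 46 mm apart.
- tappet4: Steel bucket tappet with a brass-coloured disc on its top, a solid round cylinder 32 mm diameter and 26 mm high, 60 g, standing upright on the black parts mat (3 mm thick) right of the carrier. Origin at the centre of its underside, z up; the foot edge has a 1.5 mm chamfer. Any tappet fits any bore; three to five are present, in changing places.
- bore4 (a point): Centre of the mouth of a bore, on the carrier's top face, z up. The blind bore is 34.5 mm diameter and 28 mm deep with a chamfered rim, so a tappet that is fully home lies 2 mm below the face. Bores are 46 mm apart.
- seam0 (a point): The start of the seam line, marked by a green dot, on the carrier's top face, z up. The line is 3 mm wide and runs straight from seam0 to seam1 (45 mm), to seam2 (65 mm), to seam3 (45 mm).
- seam1 (a point): Bend 1 of 2 of the seam line, on the carrier's top face, z up. The line is 3 mm wide and runs straight from seam0 to seam1 (45 mm), to seam2 (65 mm), to seam3 (45 mm).
- seam2 (a point): Bend 2 of 2 of the seam line, on the carrier's top face, z up. The line is 3 mm wide and runs straight from seam0 to seam1 (45 mm), to seam2 (65 mm), to seam3 (45 mm).
- seam3 (a point): The end of the seam line, marked by a red dot, on the carrier's top face, z up. The line is 3 mm wide and runs straight from seam0 to seam1 (45 mm), to seam2 (65 mm), to seam3 (45 mm).
- master: Bystander: black setting master with a yellow band, a 36 mm foot 14 mm high and a 20 mm neck up to 36 mm, 0.3 kg, standing among the tappets. Origin at the centre of its underside. Not a tappet.
- plug_gauge: Bystander: steel plug gauge with a red middle, 115 mm long and 18 mm thick, lying near the probe block. Origin at its middle, underside.
- oil_bottle: Bystander: yellow oil bottle, 52 mm diameter, 130 mm high. Origin at the centre of its underside.
- screwdriver: Bystander: screwdriver lying near the robot, left.
- grease_jar: Bystander: white jar, 64 mm diameter, 65 mm high, near the robot, right. Origin at the centre of its underside.

How it is judged:
By the outcome, as a careful person would: the job done as asked, in the order asked, and still so for the second after the job is handed in, with the robot touching nothing.
Of tappet0, tappet1, tappet2, tappet3, tappet4 only 3 to 5 are there at a start; the rules pass over those that are not, and their reading is None.
At some moment in a run one of tappet0, tappet1, tappet2, tappet3, tappet4 may be knocked a few centimetres aside while the robot is not near it.
It also fails if it takes over 210 s, if anything falls off the work surface, if the arm or the gripper's body presses on something with over 40 N, if the wrist force passes 120 N, or if a joint passes its speed limit or range.

### The arm

A 6-joint arm with a two-finger parallel gripper is mounted at the origin on the work surface. World frame = base frame: x ahead of the robot, y to its left, z up, the work surface at z = 0. Lengths are in mm, angles in rad, forces in N, time in s.
With the tool pointing down it reaches from about 275 to 750 mm from the base axis. Payload 10.2 kg.
Tool frame: the origin (TCP) lies midway between the tips of the shut fingers; the grasp point (between the pads) lies 19 mm behind it; z points along the fingers, y is the line along which they close (so a half turn about z gives the same grasp; the last joint's range is limited). The gripper opens to 85 mm and grips with 20 to 120 N. Pads are 22 mm wide; open, the fingers measure 114 mm over their backs; the gripper's body (76 mm by 85 mm) begins 54 mm behind the grasp point. The pads swing forward as they close: fully open they stand 13 mm farther back than shut.
Start: joints at [-1.541, 0.313, 1.498, -0, 1.331, -0.223], TCP at [131.297, -508.323, 231.294] pointing down, gripper open.
Joint ranges: [-2.94, 2.94], [-0.97, 2.17], [0.19, 2.56], [-1.23, 4.37], [0.02, 3.11], [-2.88, 2.88]. Speed limits (rad/s): [2.39, 2.39, 3.01, 3.14, 3.14, 3.14].

### API

Orientations are given as a unit quaternion [w, x, y, z].
In Python, from rig import ctrl, capture, camera_info gives the robot as it stands.
- The arm moves only by the tool apply_moves, never from a script. Its argument "targets" is a list of rows, each a list of 3 entries, a list of its own where there are three numbers: the finger opening in mm, from 0 to 85.4, then the shift along the world's x, y, z in mm, then the turn, a rotation vector about the world's x, y, z in degrees. In form: [[grip, [dx, dy, dz], [rx, ry, rz]], ...]. A call has 1 to 20 rows; each row is the pose to reach, as a shift and turn from the pose commanded when the call began; what a row does not reach only later rows make up. A row lasts 1/10 s, in which the tool goes at most 50 mm and 8.59 degrees, less where a joint would pass 70% of its speed; a pose out of reach is approached as far as the arm can. A call with a gripper value outside its range is refused whole. The fingers move at their own pace and stop on an object; "squeeze" is the grip in N (left out, the last holds). Time passes only in rows, so rows that repeat a pose let the fingers close. It gives the time, the measured TCP pose, the force, the opening and the grip force at its end, in the units of the state.
- ctrl.sense(): the state, without advancing time (a new reading comes with each control period).
- capture(name): name is "side" or "top"; returns (picture, depth): 420x560x3 uint8, blue, green, red; 420x560 float32, mm along the optical axis (not along the pixel's ray), 0 where there is no reading.
- camera_info(name): a dict with "vfov" (degrees; the focal length in pixels is half the picture's height over the tangent of half this angle, whatever the lens; pixels are square), "cx", "cy" (the principal point, pixels), "extrinsics" (4x4, takes a point from camera to world coordinates). Camera axes: x right, y down, z forward; pixel columns grow to the right and rows downward; lengths in mm; the calibration is good to about 2 mm. A picture is of the moment at which its call begins. camera_info takes no time and is no camera call.
- ctrl.finish_job(): hands the job in; it is judged then, once.
The state is a dict: "time_s": time; "joints": joint angles; "dq": joint speeds; "tau": joint torques, N m; "eef_pos": TCP position; "ee_rot": TCP orientation; "force": force on the tool from outside, world axes, zero at the start; "wrist_torque": the same for the moment, N m; "grip_width": opening from 0.0 (shut) to 1.0 (fully open); "grip_force": force on a finger pad.
Only numpy, scipy, OpenCV 4.12 (cv2) and the standard library are available. Lean on these libraries where they do the work, as an engineer would, in place of code of your own. Each camera call takes 0.05 s, during which the arm holds its last target. There are 200 camera calls.

## Working session

There is one attempt and no reset: what is moved stays moved. The work goes in short steps, Python scripts to look and compute and a tool call to move; the robot and the scene stay as the last step left them, time stands still between calls to the robot, and variables do not carry over. Pictures are saved under pics/ and viewed, at most 14 in all, crops included, and the job is handed in when it is done.

Besides the shell and the picture viewer there is one more tool, called after "Call:" as name(argument=value, ...) on one line, values as JSON. apply_moves: Moves the arm, as the interface text tells. Its arguments: {"type":"object","properties":{"targets":{"type":"array","items":{"type":"array"}},"squeeze":{"type":"number"}},"required":["targets"]}

```bash
mkdir -p pics
cat > h.py <<'E'
import numpy as np, cv2
from rig import ctrl, capture, camera_info
def cam(n):
    i=camera_info(n); return i, 210/np.tan(np.radians(i["vfov"]/2)), np.array(i["extrinsics"])
def px2w(n,u,v,d):
    i,f,E=cam(n); return (E@np.array([(u-i["cx"])/f*d,(v-i["cy"])/f*d,d,1]))[:3]
def ray(n,u,v,z):
    "pixel -> world at height z"
    i,f,E=cam(n); r=E[:3,:3]@np.array([(u-i["cx"])/f,(v-i["cy"])/f,1]); o=E[:3,3]
    return o+r*(z-o[2])/r[2]
def w2px(n,p):
    i,f,E=cam(n); q=np.linalg.inv(E)@np.append(p,1); return q[0]/q[2]*f+i["cx"],q[1]/q[2]*f+i["cy"]
E
python3 - <<'E'
from h import *
for n in("top","side"):
    im,d=capture(n); cv2.imwrite(f"pics/{n}0.png",im); np.save(f"pics/{n}0.npy",d)
    i=camera_info(n); print(n,i)
print(ctrl.sense())
E
```

```text
top {'vfov': 43.09015920275939, 'cx': 280.2388531018005, 'cy': 205.00970307025764, 'extrinsics': array([[ 1.94841193e-02, -9.89187845e-01,  1.45353969e-01,
         3.13144240e+02],
       [-9.99765297e-01, -2.06535709e-02, -6.54068812e-03,
         2.12900382e+01],
       [ 9.47204769e-03, -1.45192415e-01, -9.89358096e-01,
         1.38228774e+03],
       [ 0.00000000e+00,  0.00000000e+00,  0.00000000e+00,
         1.00000000e+00]])}
side {'vfov': 50.178585184480106, 'cx': 279.94431365956956, 'cy': 211.84860490907147, 'extrinsics': array([[ 9.37323538e-01, -1.76149972e-01,  3.00658899e-01,
         2.25195251e+02],
       [-3.48460184e-01, -4.74552760e-01,  8.08316261e-01,
        -8.31709592e+02],
       [ 2.93623687e-04, -8.62421512e-01, -5.06190724e-01,
         5.65088523e+02],
       [ 0.00000000e+00,  0.00000000e+00,  0.00000000e+00,
         1.00000000e+00]])}
{'time_s': 0.1, 'joints': array([-1.54139404e+00,  3.13380335e-01,  1.49836268e+00, -1.75781983e-05,
        1.33098360e+00, -2.23414388e-01]), 'dq': array([ 8.32899527e-04, -1.37002715e-03, -3.24945608e-03,  9.22629696e-05,
       -5.55157744e-04, -8.16766728e-05]), 'tau': array([ 1.11570389e-03, -4.12904298e+01, -2.60144699e+01, -2.43592431e-04,
        3.01629290e-03, -1.14018891e-05]), 'eef_pos': array([ 131.28906124, -508.08379793,  230.79872444]), 'ee_rot': array([-5.65141478e-04,  9.92020676e-01,  1.26074016e-01,  4.64180389e-05]), 'force': array([0.48549813, 0.15480088, 0.20512767]), 'wrist_torque': array([-0.01806697,  0.02153451,  0.02889131]), 'grip_force': 0.0, 'grip_width': 0.9972291311714346}
```

View pics/top0.png

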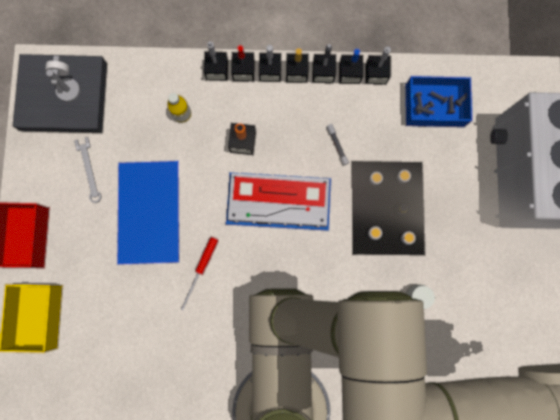

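View pics/side0.png

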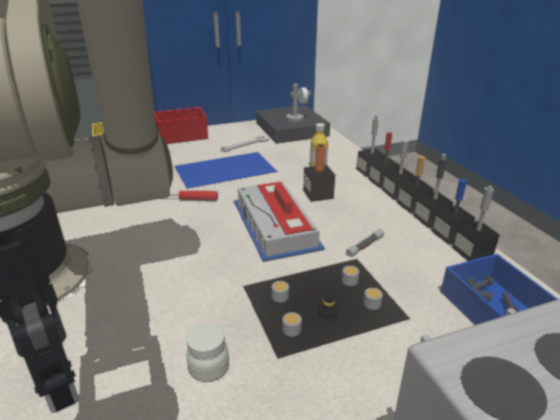

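The top view shows four tappets at about (376,178), (404,175), (376,233) and (409,238). The cover is at (280,191), the mat at (148,212) and the probe at (240,132). I'll enlarge this area.

Run:
```python
from h import *
im=cv2.imread("pics/top0.png")
cv2.imwrite("pics/c1.png",cv2.resize(im[112:262,220:430],None,fx=3.8,fy=3.8,interpolation=cv2.INTER_CUBIC)[:600,:800])
d=np.load("pics/top0.npy")
hsv=cv2.cvtColor(im,cv2.COLOR_BGR2HSV)
def comps(m,amin,lab,z,roi):
    M=np.zeros_like(m);x0,x1,y0,y1=roi;M[y0:y1,x0:x1]=m[y0:y1,x0:x1]
    n,l,s,c=cv2.connectedComponentsWithStats(M.astype(np.uint8))
    for k in range(1,n):
        if s[k,4]>=amin:
            r=cv2.minAreaRect(np.argwhere(l==k)[:,::-1].astype(np.float32))
            print(lab,s[k,4],c[k].round(1),ray("top",*c[k],z).round(1),"med depth z",np.median([px2w("top",u,v,d[v,u])[2] for v,u in np.argwhere(l==k)]).round(1),[ray("top",*p,z)[:2].round(1).tolist() for p in cv2.boxPoints(r)])
H,S,V=cv2.split(hsv)
comps((H>8)&(H<35)&(S>110)&(V>110),15,"tap",29,(350,430,160,260))
comps((H>100)&(H<130)&(S>130)&(V>60),500,"mat",3,(100,200,140,280))
comps(((H<6)|(H>174))&(S>150)&(V>80),100,"cover",50,(225,335,165,235))
comps((H>100)&(H<130)&(S>100),100,"foot",6,(215,340,160,240))
comps((H>3)&(H<20)&(S>150)&(V>80),15,"probe",140,(225,260,115,160))
comps((V<60),100,"block",70,(220,265,115,160))
comps((S<60)&(V>110),100,"face",45,(225,335,165,235))
```

```text
tap 48 [404.6 175.2] [ 596.9 -309.2   29. ] med depth z 27.8 [[605.3, -300.0], [605.7, -318.3], [587.1, -318.0], [586.7, -299.8]]
tap 48 [376.5 177.1] [ 590.3 -236.1   29. ] med depth z 28.2 [[598.4, -227.0], [598.8, -245.3], [582.9, -245.1], [582.5, -227.0]]
tap 56 [375.2 232.4] [ 446.2 -231.9   29. ] med depth z 28.5 [[454.8, -221.1], [455.2, -241.6], [437.2, -241.4], [436.8, -221.0]]
tap 60 [408.8 237.2] [ 435.6 -317.6   29. ] med depth z 28.3 [[446.3, -308.1], [446.7, -328.6], [426.2, -328.3], [425.8, -307.8]]Traceback (most recent call last):
  File "<stdin>", line 15, in <module>
  File "<stdin>", line 12, in comps
  File "h.py", line 6, in px2w
    i,f,E=cam(n); return (E@np.array([(u-i["cx"])/f*d,(v-i["cy"])/f*d,d,1]))[:3]
          ~~~^^^
  File "h.py", line 4, in cam
    i=camera_info(n); return i, 210/np.tan(np.radians(i["vfov"]/2)), np.array(i["extrinsics"])
ValueError: time passes only in moves, steps and waits
```

View pics/c1.png

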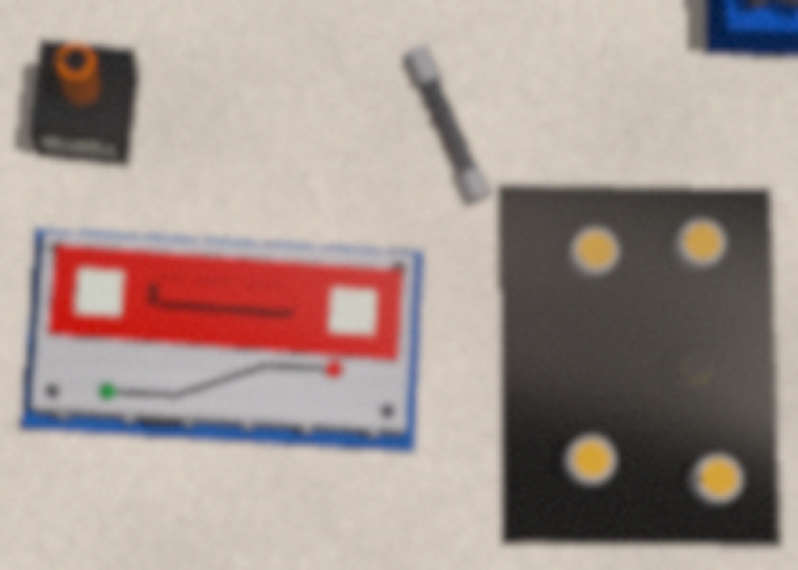

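The crop shows the cover corners at (53,245), (403,268), (397,359) and (48,331). The green dot is at (107,391), the bends at (177,395) and (264,366), the red dot at (334,369), and the probe tail at (76,62). The dark master is at (695,370). Next I'll convert these to world positions.

```bash
python3 - <<'E'
import pickle
from rig import camera_info
pickle.dump({n:camera_info(n) for n in("top","side")},open("cam.pkl","wb"))
E
sed -i 's/i=camera_info(n);/i=CI[n];/; s/^def cam/import pickle; CI=pickle.load(open("\.\/cam.pkl","rb"))\ndef cam/' h.py
python3 - <<'E'
from h import *
im=cv2.imread("pics/top0.png"); d=np.load("pics/top0.npy")
def comps(m,amin,lab,z,roi):
    M=np.zeros_like(m);x0,x1,y0,y1=roi;M[y0:y1,x0:x1]=m[y0:y1,x0:x1]
    n,l,s,c=cv2.connectedComponentsWithStats(M.astype(np.uint8))
    for k in range(1,n):
        if s[k,4]>=amin:
            P=np.argwhere(l==k)[:,::-1]
            W=np.array([ray("top",*p,z)[:2] for p in P],np.float32); r=cv2.minAreaRect(W)
            print(lab,s[k,4],c[k].round(1),"cen",W.mean(0).round(1),"z",np.median([px2w("top",u,v,d[v,u])[2] for u,v in P]).round(1),"rect",np.round(r[0],1),np.round(r[1],1),round(r[2],2))
H,S,V=cv2.split(cv2.cvtColor(im,cv2.COLOR_BGR2HSV))
comps((H>100)&(H<130)&(S>130)&(V>60),500,"mat",3,(100,200,140,280))
comps(((H<8)|(H>172))&(S>120)&(V>80),100,"cover",50,(225,335,165,207))
comps((H>100)&(H<130)&(S>80),30,"foot",6,(215,340,160,240))
comps((H>3)&(H<20)&(S>150)&(V>80),10,"probe",140,(225,260,115,160))
comps((S<60)&(V>110),100,"face",45,(230,328,170,228))
comps((V<75),100,"partsmat",3,(345,430,155,262))
g=lambda u,v,z:ray("top",220+(u+.5)/3.8-.5,112+(v+.5)/3.8-.5,z)[:2].round(1)
for n,u,v,z in [("g",107,391,45),("b1",177,395,45),("b2",264,366,45),("r",334,369,45),("c",53,245,50),("c",403,268,50),("c",397,359,50),("c",48,331,50),("ptail",76,62,140),("ribL",155,283,80),("ribR",290,293,80),("ribL",150,306,80),("ribR",292,315,80),("foot",40,229,6),("foot",423,253,6),("foot",412,448,6),("foot",22,427,6),("blk",42,41,70),("blk",136,48,70),("blk",127,135+28,0),("blk",34,152,0),("master",695,370,36)]:
    print(n,g(u,v,z))
P=[ray("top",220+(u+.5)/3.8-.5,112+(v+.5)/3.8-.5,45)[:2] for u,v in[(107,391),(177,395),(264,366),(334,369)]]
print([np.linalg.norm(P[k+1]-P[k]).round(1) for k in range(3)])
# heights near rib
v,u=np.mgrid[176:206,232:330]; i,f,E=cam("top"); dd=d[176:206,232:330]
pts=np.stack([(u-i["cx"])/f*dd,(v-i["cy"])/f*dd,dd],-1)@E[:3,:3].T+E[:3,3]
m=(pts[...,2]>70)&(dd>0); q=pts[m]; print("rib",len(q),q.mean(0),cv2.minAreaRect(q[:,:2].astype(np.float32)))
v,u=np.mgrid[115:160,222:262]; dd=d[115:160,222:262]
pts=np.stack([(u-i["cx"])/f*dd,(v-i["cy"])/f*dd,dd],-1)@E[:3,:3].T+E[:3,3]
for a,b in((60,80),(125,160)):
    m=(pts[...,2]>a)&(pts[...,2]<b); q=pts[m]; print("stand",a,len(q),q.mean(0),cv2.minAreaRect(q[:,:2].astype(np.float32)))
v,u=np.mgrid[160:256,350:426]; dd=d[160:256,350:426]
pts=np.stack([(u-i["cx"])/f*dd,(v-i["cy"])/f*dd,dd],-1)@E[:3,:3].T+E[:3,3]
m=((pts[...,2]>15)).astype(np.uint8)
n,l,s,c=cv2.connectedComponentsWithStats(m)
for k in range(1,n):
    if s[k,4]>8: q=pts[l==k]; print("blob",s[k,4],q.mean(0),q[:,2].max(), (q[:,:2].max(0)+q[:,:2].min(0))/2)
E
```

```text
mat 5954 [147.8 212.4] cen [489.8 357.4] z 2.1 rect [491.1 358.2] [264.6 153.6] 2.73
cover 1782 [278.6 191.2] cen [544.3  17.3] z 49.8 rect [544.4  16.7] [231.8  59.9] 86.88
foot 395 [280.1 224.7] cen [463.7  11.6] z 5.6 rect [465.6  16.8] [ 54.4 268.7] 7.45
probe 115 [240.3 131.2] cen [673.2 112.7] z 130.8 rect [673.7 114.7] [34.9 26.5] 1.67
face 2896 [279.4 200.3] cen [521.9  14.7] z 43.0 rect [528.1  17. ] [144.5 248.9] 1.23
face 119 [245.7 188.4] cen [550.5 101.4] z 49.6 rect [550.6 101.1] [28.9 27.1] 82.97
face 118 [312.3 193.4] cen [541.3 -68.7] z 50.0 rect [541.2 -69. ] [28.8 27. ] 83.98
partsmat 539 [393.2 167.5] cen [ 622.5 -285.6] z 2.1 rect [ 613.  -273.7] [ 43.3 167.8] 1.24
partsmat 3078 [381.6 226.7] cen [ 464.2 -253.5] z 2.0 rect [ 479.7 -270. ] [182.5 171.2] 89.98
g [483.5  94.2]
b1 [481.8  47.5]
b2 [502.5 -10.2]
r [501.5 -57. ]
c [580.9 132.9]
c [ 570.2 -102.2]
c [508.4 -98.7]
c [522.4 134.3]
ptail [681.3 114.6]
ribL [551.   62.9]
ribR [546.2 -25.6]
ribL [535.6  65.8]
ribR [531.6 -27.1]
foot [600.8 146. ]
foot [ 589.6 -120.1]
foot [ 453.5 -113.4]
foot [462.5 153.7]
bl
[... 409 characters left out ...]
9, 65.81098937988281), 85.0386962890625)
stand 125 87 [679.92755372 114.37724756 137.92486422] ((680.6278686523438, 114.9035415649414), (22.760498046875, 21.90999984741211), 82.03459167480469)
blob 132 [ 595.08813991 -308.03410644   27.26776356] 37.05100581710394 [ 595.78352245 -309.03528649]
blob 129 [ 587.82364466 -234.98946723   27.00095304] 36.19072754202671 [ 589.1210436  -236.11983032]
blob 129 [ 507.02617356 -299.13133043   37.14989147] 1382.2877444460562 [ 419.42723085 -149.40238847]
blob 131 [ 443.93181963 -229.62655839   38.58427565] 1382.2877444460562 [ 386.9241972  -112.74262413]
blob 132 [ 433.03359203 -314.61612827   37.93710392] 1382.2877444460562 [ 381.35449565 -156.65599683]
```

Heights and sizes check out: tappet tops 28, cover 50, rib about 79, stand 69. The rib is centred at (543.5, 15.4) with the cover yawed −3°. I'm moving above it now.

Call:
apply_moves(targets=[[60,[412,523.5,-91],[0,0,72.5]],[60,[412,523.5,-91],[0,0,72.5]],[60,[412,523.5,-91],[0,0,72.5]],[60,[412,523.5,-91],[0,0,72.5]],[60,[412,523.5,-91],[0,0,72.5]],[60,[412,523.5,-91],[0,0,72.5]],[60,[412,523.5,-91],[0,0,72.5]],[60,[412,523.5,-91],[0,0,72.5]],[60,[412,523.5,-91],[0,0,72.5]],[60,[412,523.5,-91],[0,0,72.5]],[60,[412,523.5,-91],[0,0,72.5]],[60,[412,523.5,-91],[0,0,72.5]],[60,[412,523.5,-91],[0,0,72.5]],[60,[412,523.5,-91],[0,0,72.5]],[60,[412,523.5,-91],[0,0,72.5]],[60,[412,523.5,-91],[0,0,72.5]],[60,[412,523.5,-91],[0,0,72.5]]])

```text
time_s: 1.8
eef_pos: [542.8, 14.3, 140.4]
ee_rot: [-0.0, 0.726, 0.688, -0.0]
force: [-0.6, -0.2, -0.2]
grip_width: 0.703
grip_force: 0.0
```

Call:
apply_moves(targets=[[60,[0,0,-40],[0,0,0]],[60,[0,0,-70],[0,0,0]],[60,[0,0,-85],[0,0,0]],[60,[0,0,-85],[0,0,0]],[0,[0,0,-85],[0,0,0]],[0,[0,0,-85],[0,0,0]],[0,[0,0,-85],[0,0,0]],[0,[0,0,-85],[0,0,0]],[0,[0,0,-85],[0,0,0]],[0,[0,0,-85],[0,0,0]],[0,[0,0,-85],[0,0,0]],[0,[0,0,-75],[0,0,0]],[0,[0,0,-50],[0,0,0]],[0,[0,0,-15],[0,0,0]],[0,[0,0,0],[0,0,0]]], squeeze=40)

```text
time_s: 3.3
eef_pos: [543.9, 15.2, 143.5]
ee_rot: [0.001, 0.725, 0.688, 0.001]
force: [1.1, -0.2, -3.4]
grip_width: 0.181
grip_force: 39.5
```

Call:
apply_moves(targets=[[0,[-2,10,0],[0,0,3]],[0,[-6,35,0],[0,0,10]],[0,[-11,70,0],[0,0,18]],[0,[-16,105,0],[0,0,26]],[0,[-21,140,0],[0,0,34]],[0,[-26,175,0],[0,0,42]],[0,[-31,210,0],[0,0,50]],[0,[-37,245,0],[0,0,58]],[0,[-42,275,0],[0,0,66]],[0,[-46,305,0],[0,0,74]],[0,[-49,325,0],[0,0,82]],[0,[-51,338,0],[0,0,90]],[0,[-52,343,0],[0,0,95]],[0,[-52,343,0],[0,0,95]],[0,[-52,343,0],[0,0,95]],[0,[-52,343,0],[0,0,95]]])

```text
time_s: 4.9
eef_pos: [491.3, 357.7, 140.4]
ee_rot: [-0.0, -0.016, 1.0, -0.0]
force: [0.6, 0.3, -2.1]
grip_width: 0.18
grip_force: 39.4
```

Run:
```python
from h import *
im,d=capture("top"); cv2.imwrite("pics/t2.png",im); np.save("pics/t2.npy",d)
cv2.imwrite("pics/c2.png",cv2.resize(im[110:280,90:340],None,fx=3.2,fy=3.2,interpolation=cv2.INTER_CUBIC))
print(ctrl.sense()["eef_pos"],ctrl.sense()["force"])
```

```text
[491.37232087 357.6992908  140.39693355] [ 0.05969794  0.05399124 -3.6526702 ]
```

View pics/c2.png

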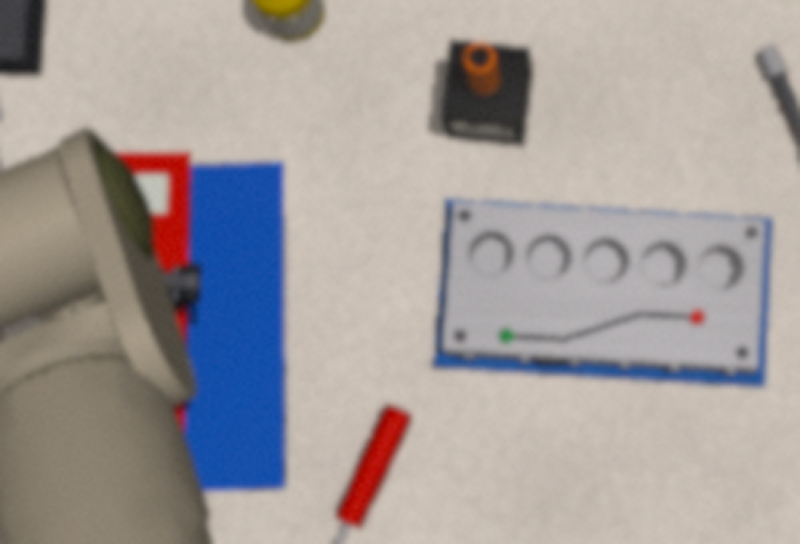

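Bores are visible at crop (490,252) to (721,268). The mat's right edge runs from (281,165) to (285,487), and the cover hangs above the mat. I'll work out the mat yaw and carrier pose from these.

Run:
```python
from h import *
g=lambda u,v,z:ray("top",90+(u+.5)/3.2-.5,110+(v+.5)/3.2-.5,z)[:2]
a,b=g(281,165,3),g(285,487,3); print("mat right edge",a,b,np.degrees(np.arctan2(*(a-b)[::-1])))
im=cv2.imread("pics/top0.png");H,S,V=cv2.split(cv2.cvtColor(im,cv2.COLOR_BGR2HSV))
m=((H>100)&(H<130)&(S>130)&(V>60)).astype(np.uint8); m[:,:100]=0;m[:,200:]=0
L=[];R=[]
for r in range(170,258):
    c=np.flatnonzero(m[r]); L.append(ray("top",c[0]-.5,r,3)[:2]);R.append(ray("top",c[-1]+.5,r,3)[:2])
for e in(L,R):
    e=np.array(e);k=np.polyfit(e[:,0],e[:,1],1);print(np.degrees(np.arctan(k[0])),np.polyval(k,491))
T=[];B=[]
for c in range(122,176):
    r=np.flatnonzero(m[:,c]); T.append(ray("top",c,r[0]-.5,3)[:2]);B.append(ray("top",c,r[-1]+.5,3)[:2])
for e in(T,B):
    e=np.array(e);k=np.polyfit(e[:,1],e[:,0],1);print(np.degrees(np.arctan(-k[0])),np.polyval(k,358))
P=[g(u,v,45) for u,v in[(490,252),(548,256),(606,260),(663,264),(721,268)]]
print(np.round(P,1)); print([g(u,v,45).round(1) for u,v in[(506,336),(566,339),(640,315),(697,317)]])
```

```text
mat right edge [627.29050207 286.56230707] [362.38288907 270.75719516] 3.414375257244414
2.8228499856129727 434.69863757389174
2.720169771248638 280.0042538410703
2.865138170909824 623.6660990689592
3.4989346382944166 359.13958917462315
[[550.4 108.8]
 [548.2  62.5]
 [545.9  16.2]
 [543.6 -29.3]
 [541.4 -75.5]]
[array([483.2,  94.2]), array([481.8,  46.6]), array([502.2, -11.6]), array([501.5, -56.9])]
```

Call:
apply_moves(targets=[[0,[0,0,-30],[0,0,1]],[0,[0,0,-65],[0,0,1]],[0,[0,0,-95],[0,0,1]],[0,[0,0,-115],[0,0,1]],[0,[0,0,-122],[0,0,1]],[0,[0,0,-125],[0,0,1]],[0,[0,0,-126.5],[0,0,1]],[0,[0,0,-126.5],[0,0,1]],[50,[0,0,-126.5],[0,0,1]],[50,[0,0,-126.5],[0,0,1]],[50,[0,0,-126.5],[0,0,1]],[50,[0,0,-126.5],[0,0,1]],[50,[0,0,-126.5],[0,0,1]],[50,[0,0,-90],[0,0,1]],[50,[0,0,-50],[0,0,1]],[50,[0,0,0],[0,0,1]],[50,[0,0,20],[0,0,1]]])

```text
time_s: 6.65
eef_pos: [492.5, 358.9, 165.3]
ee_rot: [0.003, -0.026, 1.0, 0.001]
force: [0.3, 0.8, -0.0]
grip_width: 0.58
grip_force: 0.0
```

Released. Before going over, I'll re-measure the tappets and refine the bores in one camera call.

```bash
cat >> h.py <<'E'
def taps(im,zz=29,roi=(345,435,155,262),amin=25):
    H,S,V=cv2.split(cv2.cvtColor(im,cv2.COLOR_BGR2HSV))
    m=((H>8)&(H<35)&(S>100)&(V>100)).astype(np.uint8); M=np.zeros_like(m);x0,x1,y0,y1=roi;M[y0:y1,x0:x1]=m[y0:y1,x0:x1]
    n,l,s,c=cv2.connectedComponentsWithStats(M)
    return [(int(s[k,4]),ray("top",*c[k],zz)[:2].round(1).tolist()) for k in range(1,n) if s[k,4]>=amin]
E
python3 - <<'E'
from h import *
im,d=capture("top"); cv2.imwrite("pics/t3.png",im)
print(taps(im))
cv2.imwrite("pics/c3.png",cv2.resize(im[165:235,222:338],None,fx=6.8,fy=6.8,interpolation=cv2.INTER_CUBIC))
E
```

```text
[(56, [597.2, -308.8]), (52, [590.0, -235.8]), (63, [446.5, -232.0]), (67, [435.7, -317.4])]
```

View pics/c3.png

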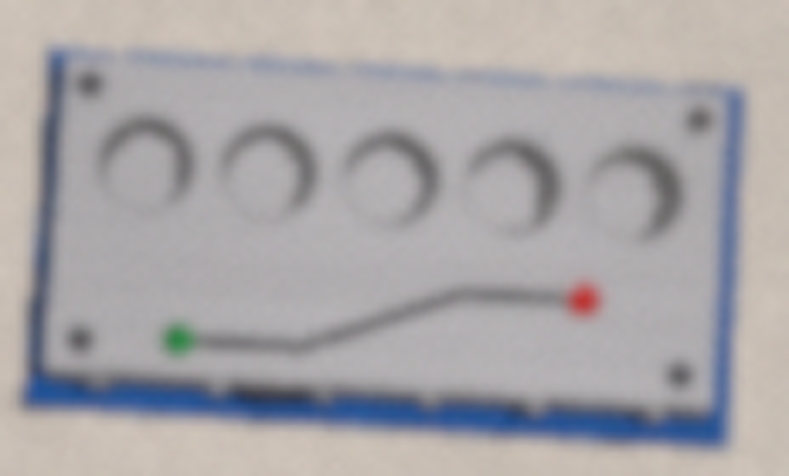

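Call:
apply_moves(targets=[[50,[-3,-40,0],[0,0,-8]],[50,[-7,-90,-5],[0,0,-16]],[50,[-11,-140,-10],[0,0,-24]],[50,[-15,-190,-15],[0,0,-32]],[50,[-19,-240,-20],[0,0,-40]],[50,[-22,-290,-25],[0,0,-48]],[50,[-26,-340,-30],[0,0,-56]],[50,[-30,-390,-35],[0,0,-64]],[50,[-34,-440,-40],[0,0,-72]],[50,[-38,-490,-50],[0,0,-80]],[50,[-42,-540,-60],[0,0,-88]],[50,[-45,-575,-70],[0,0,-96]],[50,[-45,-590,-80],[0,0,-96]],[50,[-45,-590,-80],[0,0,-96]],[50,[-45,-590,-80],[0,0,-96]]])

```text
time_s: 8.2
eef_pos: [446.2, -230.8, 80.1]
ee_rot: [-0.001, 0.725, 0.689, 0.0]
force: [-0.1, -0.4, 0.3]
grip_width: 0.588
grip_force: 0.0
```

The crop shows the bore rims centred at (145,166), (268,173), (390,180), (512,187) and (634,195). The seam points are at (178,340), (303,348), (461,292) and (583,300). Now I'll check where the cover landed and use it to estimate the camera bias.

Run:
```python
from h import *
g=lambda u,v,z:ray("top",222+(u+.5)/6.8-.5,165+(v+.5)/6.8-.5,z)[:2]
B=np.array([g(*p,45) for p in[(145,166),(268.5,173),(390.5,180),(512,187),(634,195)]])
S=np.array([g(*p,45) for p in[(178,340),(303,348),(461,292),(583,300)]])
C=[g(*p,45) for p in [(90,83),(699,119),(80,339),(679,376)]]
print(B.round(1).tolist(),S.round(1).tolist(),np.mean(C,0),np.linalg.norm(np.diff(S,axis=0),axis=1))
k=np.polyfit(np.arange(5),B,1); print("bore fit",k, np.degrees(np.arctan2(-k[0][0],-k[0][1])))
im,d=capture("top"); cv2.imwrite("pics/t4.png",im)
H,Sa,V=cv2.split(cv2.cvtColor(im,cv2.COLOR_BGR2HSV))
m=np.zeros_like(H); m[140:290,100:200]=(((H<8)|(H>172))&(Sa>120)&(V>80))[140:290,100:200]
n,l,s,c=cv2.connectedComponentsWithStats(m); 
for q in range(1,n):
    if s[q,4]>800:
        W=np.array([ray("top",u,v,8)[:2] for v,u in np.argwhere(cv2.morphologyEx((l==q).astype(np.uint8),cv2.MORPH_CLOSE,np.ones((15,15)))>0)],np.float32); print("cover",s[q,4],cv2.minAreaRect(W),W.mean(0))
M=np.zeros_like(H); M[140:290,100:200]=((H>100)&(H<130)&(Sa>130)&(V>60)|(m>0))[140:290,100:200]
W=np.array([ray("top",u,v,3)[:2] for v,u in np.argwhere(M>0)],np.float32);print("mat",W.mean(0))
print(taps(im)); print(ctrl.sense()["eef_pos"])
```

```text
[[548.9, 108.5], [547.2, 62.1], [545.6, 16.3], [543.8, -29.3], [541.8, -75.1]] [[483.4, 94.3], [481.4, 47.6], [503.7, -10.9], [501.6, -56.5]] [527.07244393  17.23355999] [46.65947162 62.60318533 45.66711604]
bore fit [[ -1.77173381 -45.86931024]
 [549.01402376 108.23239464]] 2.2119894652113397
cover 1626 ((488.92095947265625, 358.1713562011719), (228.83338928222656, 56.95016098022461), 3.023690938949585) [486.52148 357.3314 ]
mat [488.7806 355.982 ]
[(55, [597.4, -308.9]), (52, [590.0, -235.8])]
[ 446.50276503 -230.50237397   80.45896163]
```

Call:
apply_moves(targets=[[50,[0,0,-35],[0,0,0]],[50,[0,0,-60],[0,0,0]],[50,[0,0,-70],[0,0,0]],[50,[0,0,-70],[0,0,0]],[50,[0,0,-70],[0,0,0]],[10,[0,0,-70],[0,0,0]],[10,[0,0,-70],[0,0,0]],[10,[0,0,-70],[0,0,0]],[10,[0,0,-70],[0,0,0]],[10,[0,0,-70],[0,0,0]],[10,[0,0,-70],[0,0,0]]], squeeze=30)

```text
time_s: 9.35
eef_pos: [446.9, -232.2, 11.7]
ee_rot: [0.001, 0.725, 0.688, 0.0]
force: [-0.3, 1.5, 6.4]
grip_width: 0.352
grip_force: 29.3
```

Call:
apply_moves(targets=[[10,[0,0,15],[0,0,0]],[10,[0,0,50],[0,0,0]],[10,[10,15,80],[0,0,0]],[10,[30,50,85],[0,0,0]],[10,[55,90,85],[0,0,0]],[10,[80,130,85],[0,0,0]],[10,[95.5,156.8,80],[0,0,0]],[10,[95.5,156.8,65],[0,0,0]],[10,[95.5,156.8,52],[0,0,0]],[10,[95.5,156.8,52],[0,0,0]],[10,[95.5,156.8,52],[0,0,0]],[10,[95.5,156.8,52],[0,0,0]]])

```text
time_s: 10.55
eef_pos: [542.0, -75.7, 63.0]
ee_rot: [0.001, 0.726, 0.688, 0.0]
force: [-0.4, -0.6, -0.7]
grip_width: 0.351
grip_force: 30.1
```

Run:
```python
from h import *
s=ctrl.sense(); print(s["eef_pos"],s["force"])
im,d=capture("side"); cv2.imwrite("pics/s5.png",im); print(w2px("side",[541.9,-75.2,45]))
u,v=map(int,w2px("side",[541.9,-75.2,50]))
cv2.imwrite("pics/c5.png",cv2.resize(im[v-45:v+45,u-60:u+60],None,fx=6.5,fy=6.5,interpolation=cv2.INTER_CUBIC)); print(u,v)
```

```text
[542.00342909 -75.71382017  63.04392282] [-0.41569428 -0.57171537 -0.69166728]
(np.float64(295.2444977176653), np.float64(227.45196095640355))
295 225
```

View pics/c5.png

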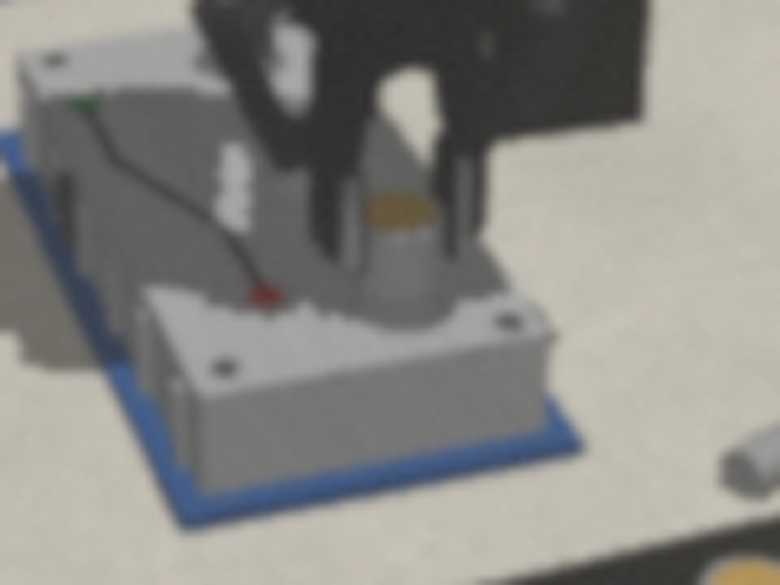

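The tappet hangs upright, with its foot at about (400,308). The bore is predicted at (395,312), so they are aligned and I'll lower.

Call:
apply_moves(targets=[[10,[0,0,-6],[0,0,0]],[10,[0,0,-9],[0,0,0]],[10,[0,0,-12],[0,0,0]],[10,[0,0,-15],[0,0,0]],[10,[0,0,-17],[0,0,0]],[10,[0,0,-17],[0,0,0]]])

```text
time_s: 11.2
eef_pos: [542.7, -75.3, 45.4]
ee_rot: [0.001, 0.726, 0.688, 0.001]
force: [5.6, -0.6, -0.6]
grip_width: 0.349
grip_force: 30.2
```

It's in the bore with a light side load (Fx +5.6), so the true bores lie about 1 mm further in +x. Releasing.

Call:
apply_moves(targets=[[50,[1,0,0],[0,0,0]],[50,[1,0,0],[0,0,0]],[50,[1,0,0],[0,0,0]],[50,[1,0,0],[0,0,0]],[50,[1,0,30],[0,0,0]],[50,[1,0,65],[0,0,0]],[50,[10,-30,65],[0,0,0]],[50,[25,-75,65],[0,0,0]],[50,[35,-115,65],[0,0,0]],[50,[35,-115,65],[0,0,0]]])

```text
time_s: 12.2
eef_pos: [577.1, -194.5, 109.9]
ee_rot: [0.001, 0.727, 0.687, -0.0]
force: [-0.6, 1.0, -0.3]
grip_width: 0.586
grip_force: 0.0
```

Run:
```python
from h import *
im,d=capture("top"); print(taps(im), taps(im,43,(225,335,165,235),10))
np.save("pics/t6.npy",d); cv2.imwrite("pics/t6.png",im)
u,v=map(round,w2px("top",[543,-75,43])); print([px2w("top",a,b,d[b,a])[2].round(1) for a in range(u-2,u+3) for b in range(v-1,v+2)])
s,_=capture("side"); u,v=295,225;cv2.imwrite("pics/c6.png",cv2.resize(s[v-45:v+45,u-60:u+60],None,fx=6.5,fy=6.5,interpolation=cv2.INTER_CUBIC))
print(ctrl.sense()["eef_pos"])
```

```text
[(67, [435.7, -317.4])] [(60, [542.8, -75.3])]
[np.float64(43.9), np.float64(44.3), np.float64(40.3), np.float64(43.4), np.float64(44.7), np.float64(43.0), np.float64(41.3), np.float64(43.8), np.float64(45.7), np.float64(40.0), np.float64(39.4), np.float64(45.8), np.float64(45.5), np.float64(41.7), np.float64(42.7)]
[ 576.41605591 -190.34164844  109.78467073]
```

View pics/c6.png

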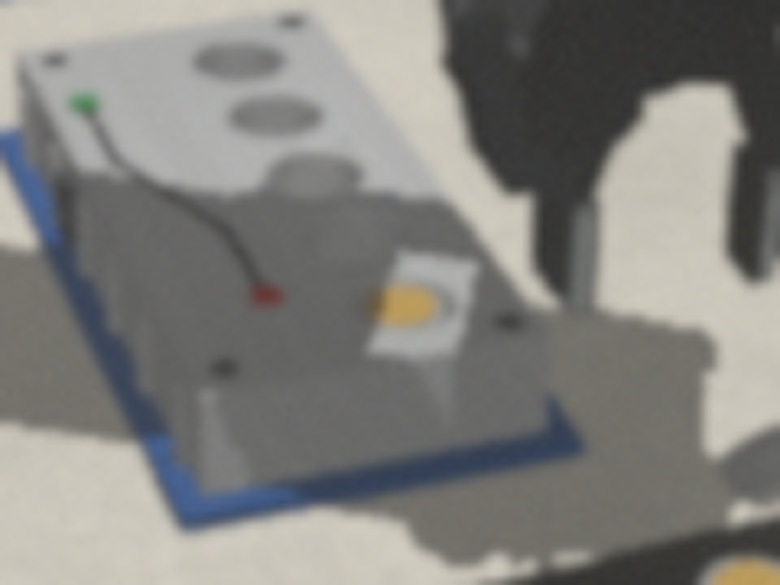

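Tappet 1 is home at z ≈ 43. Next is the tappet at (590,−235.8).

Call:
apply_moves(targets=[[50,[13.2,-45.8,-20],[0,0,0]],[50,[13.2,-45.8,-60],[0,0,0]],[50,[13.2,-45.8,-90],[0,0,0]],[50,[13.2,-45.8,-100],[0,0,0]],[50,[13.2,-45.8,-100],[0,0,0]],[10,[13.2,-45.8,-100],[0,0,0]],[10,[13.2,-45.8,-100],[0,0,0]],[10,[13.2,-45.8,-100],[0,0,0]],[10,[13.2,-45.8,-100],[0,0,0]],[10,[13.2,-45.8,-100],[0,0,0]],[10,[13.2,-45.8,-80],[0,0,0]],[10,[13.2,-45.8,-40],[0,0,0]],[10,[13.2,-45.8,-15],[0,0,0]],[10,[13.2,-45.8,-15],[0,0,0]]])

```text
time_s: 13.7
eef_pos: [591.8, -236.8, 100.2]
ee_rot: [0.004, 0.725, 0.688, 0.001]
force: [0.7, -0.2, -1.3]
grip_width: 0.346
grip_force: 30.0
```

Call:
apply_moves(targets=[[10,[-4,20,0],[0,0,0]],[10,[-13,60,0],[0,0,0]],[10,[-23,105,0],[0,0,0]],[10,[-33,150,0],[0,0,0]],[10,[-42,190,0],[0,0,0]],[10,[-45.4,206.4,-10],[0,0,0]],[10,[-45.4,206.4,-30],[0,0,0]],[10,[-45.4,206.4,-33],[0,0,0]],[10,[-45.4,206.4,-36],[0,0,0]],[10,[-45.4,206.4,-39],[0,0,0]],[10,[-45.4,206.4,-42],[0,0,0]],[10,[-45.4,206.4,-45],[0,0,0]],[10,[-45.4,206.4,-48],[0,0,0]],[10,[-45.4,206.4,-50],[0,0,0]],[10,[-45.4,206.4,-50],[0,0,0]]])

```text
time_s: 15.2
eef_pos: [544.8, -29.5, 45.2]
ee_rot: [0.0, 0.725, 0.688, 0.0]
force: [1.5, 0.1, -0.8]
grip_width: 0.346
grip_force: 29.9
```

Call:
apply_moves(targets=[[50,[0,0,0],[0,0,0]],[50,[0,0,0],[0,0,0]],[50,[0,0,0],[0,0,0]],[50,[0,0,0],[0,0,0]],[50,[0,0,30],[0,0,0]],[50,[0,0,65],[0,0,0]]])

```text
time_s: 15.8
eef_pos: [543.8, -29.2, 110.1]
ee_rot: [-0.001, 0.725, 0.688, -0.001]
force: [-0.0, -0.8, 0.1]
grip_width: 0.586
grip_force: 0.0
```

Run:
```python
from h import *
im,d=capture("top"); print(taps(im), taps(im,43,(225,335,165,235),10))
```

```text
[(55, [597.4, -308.9]), (67, [435.7, -317.5])] []
```

Call:
apply_moves(targets=[[50,[8,-40,0],[0,0,0]],[50,[17,-90,0],[0,0,0]],[50,[26,-138,0],[0,0,0]],[50,[35,-186,0],[0,0,0]],[50,[44,-234,0],[0,0,0]],[50,[52.8,-279.5,-15],[0,0,0]],[50,[52.8,-279.5,-60],[0,0,0]],[50,[52.8,-279.5,-90],[0,0,0]],[50,[52.8,-279.5,-100],[0,0,0]],[50,[52.8,-279.5,-100],[0,0,0]],[10,[52.8,-279.5,-100],[0,0,0]],[10,[52.8,-279.5,-100],[0,0,0]],[10,[52.8,-279.5,-100],[0,0,0]],[10,[52.8,-279.5,-100],[0,0,0]],[10,[52.8,-279.5,-100],[0,0,0]],[10,[52.8,-279.5,-80],[0,0,0]],[10,[52.8,-279.5,-40],[0,0,0]],[10,[52.8,-279.5,-15],[0,0,0]],[10,[52.8,-279.5,-15],[0,0,0]]])

```text
time_s: 17.75
eef_pos: [599.0, -310.0, 100.5]
ee_rot: [0.004, 0.725, 0.688, 0.001]
force: [0.2, -0.3, -0.6]
grip_width: 0.351
grip_force: 30.0
```

Run:
```python
from h import *
im,d=capture("top"); print(taps(im), taps(im,43,(225,335,165,235),10)); s=ctrl.sense(); print(s["grip_width"],s["eef_pos"])
```

```text
[] [(62, [543.7, -29.4]), (60, [542.4, -74.9])]
0.3517708215446421 [ 598.1317671  -309.33314835   97.69270638]
```

Call:
apply_moves(targets=[[10,[-4,25,0],[0,0,0]],[10,[-11,70,0],[0,0,0]],[10,[-18,115,0],[0,0,0]],[10,[-25,160,0],[0,0,0]],[10,[-32,205,0],[0,0,0]],[10,[-40,250,0],[0,0,0]],[10,[-47,295,0],[0,0,0]],[10,[-51.2,325.3,-5],[0,0,0]],[10,[-51.2,325.3,-30],[0,0,0]],[10,[-51.2,325.3,-33],[0,0,0]],[10,[-51.2,325.3,-36],[0,0,0]],[10,[-51.2,325.3,-39],[0,0,0]],[10,[-51.2,325.3,-42],[0,0,0]],[10,[-51.2,325.3,-45],[0,0,0]],[10,[-51.2,325.3,-48],[0,0,0]],[10,[-51.2,325.3,-50],[0,0,0]],[10,[-51.2,325.3,-50],[0,0,0]]])

```text
time_s: 19.5
eef_pos: [546.4, 16.3, 45.2]
ee_rot: [0.0, 0.725, 0.688, 0.0]
force: [1.6, 0.0, -2.0]
grip_width: 0.352
grip_force: 29.9
```

Call:
apply_moves(targets=[[50,[0,0,0],[0,0,0]],[50,[0,0,0],[0,0,0]],[50,[0,0,0],[0,0,0]],[50,[0,0,0],[0,0,0]],[50,[0,0,30],[0,0,0]],[50,[0,0,65],[0,0,0]]])

```text
time_s: 20.1
eef_pos: [545.4, 16.5, 110.2]
ee_rot: [-0.001, 0.725, 0.688, -0.001]
force: [0.1, 0.6, 1.2]
grip_width: 0.584
grip_force: 0.0
```

Run:
```python
from h import *
im,d=capture("top"); print(taps(im), taps(im,43,(225,335,165,235),10))
```

```text
[(66, [435.5, -317.5])] [(60, [542.6, -74.7])]
```

Call:
apply_moves(targets=[[50,[-12,-36,0],[0,0,0]],[50,[-27,-82,0],[0,0,0]],[50,[-42,-128,0],[0,0,0]],[50,[-57,-174,0],[0,0,0]],[50,[-73,-220,0],[0,0,0]],[50,[-88,-266,0],[0,0,0]],[50,[-102,-310,0],[0,0,0]],[50,[-110.6,-333.9,-15],[0,0,0]],[50,[-110.6,-333.9,-60],[0,0,0]],[50,[-110.6,-333.9,-90],[0,0,0]],[50,[-110.6,-333.9,-100],[0,0,0]],[50,[-110.6,-333.9,-100],[0,0,0]],[10,[-110.6,-333.9,-100],[0,0,0]],[10,[-110.6,-333.9,-100],[0,0,0]],[10,[-110.6,-333.9,-100],[0,0,0]],[10,[-110.6,-333.9,-100],[0,0,0]],[10,[-110.6,-333.9,-100],[0,0,0]],[10,[-110.6,-333.9,-80],[0,0,0]],[10,[-110.6,-333.9,-40],[0,0,0]],[10,[-110.6,-333.9,-15],[0,0,0]]])

```text
time_s: 22.15
eef_pos: [436.2, -318.0, 98.4]
ee_rot: [0.002, 0.725, 0.688, -0.0]
force: [0.7, 0.4, -0.1]
grip_width: 0.347
grip_force: 30.0
```

Run:
```python
from h import *
im,d=capture("top"); print(taps(im), taps(im,43,(225,335,165,235),10)); s=ctrl.sense(); print(s["grip_width"],s["eef_pos"])
```

```text
[] [(61, [545.5, 16.7]), (60, [543.7, -29.4]), (58, [542.6, -74.8])]
0.35442023144643453 [ 437.32959803 -319.16338302  101.74868782]
```

Call:
apply_moves(targets=[[10,[7,25,0],[0,0,0]],[10,[20,68,0],[0,0,0]],[10,[33,112,0],[0,0,0]],[10,[46,156,0],[0,0,0]],[10,[59,200,0],[0,0,0]],[10,[72,244,0],[0,0,0]],[10,[85,288,0],[0,0,0]],[10,[98,332,0],[0,0,0]],[10,[108,366,0],[0,0,0]],[10,[112.2,379.9,-10],[0,0,0]],[10,[112.2,379.9,-30],[0,0,0]],[10,[112.2,379.9,-33],[0,0,0]],[10,[112.2,379.9,-36],[0,0,0]],[10,[112.2,379.9,-39],[0,0,0]],[10,[112.2,379.9,-42],[0,0,0]],[10,[112.2,379.9,-45],[0,0,0]],[10,[112.2,379.9,-48],[0,0,0]],[10,[112.2,379.9,-50],[0,0,0]],[10,[112.2,379.9,-50],[0,0,0]]])

```text
time_s: 24.1
eef_pos: [548.2, 62.3, 45.2]
ee_rot: [0.0, 0.725, 0.688, 0.0]
force: [2.6, 0.8, -2.5]
grip_width: 0.352
grip_force: 29.9
```

Call:
apply_moves(targets=[[50,[0,0,0],[0,0,0]],[50,[0,0,0],[0,0,0]],[50,[0,0,0],[0,0,0]],[50,[0,0,0],[0,0,0]],[50,[0,0,30],[0,0,0]],[50,[0,0,75],[0,0,0]],[50,[-30,20,115],[0,0,0]],[50,[-60,45,145],[0,0,0]],[50,[-95,80,155],[0,0,0]],[50,[-130,115,155],[0,0,0]],[50,[-150,140,155],[0,0,0]],[50,[-150,140,155],[0,0,0]],[50,[-150,140,155],[0,0,0]]])

```text
time_s: 25.4
eef_pos: [397.8, 202.5, 200.5]
ee_rot: [0.0, 0.725, 0.689, 0.0]
force: [-0.3, -0.1, -0.2]
grip_width: 0.587
grip_force: 0.0
```

Run:
```python
from h import *
im,d=capture("top"); print(taps(im,29,amin=10), taps(im,43,(225,335,165,235),10))
cv2.imwrite("pics/c7.png",cv2.resize(im[110:240,215:335],None,fx=4.6,fy=4.6,interpolation=cv2.INTER_CUBIC))
i,f,E=cam("top")
v,u=np.mgrid[115:160,222:262]; dd=d[115:160,222:262]
pts=np.stack([(u-i["cx"])/f*dd,(v-i["cy"])/f*dd,dd],-1)@E[:3,:3].T+E[:3,3]
q=pts[(pts[...,2]>133)&(pts[...,2]<150)]; print(len(q),q.mean(0),cv2.minAreaRect(q[:,:2].astype(np.float32)))
s,_=capture("side"); cv2.imwrite("pics/c8.png",cv2.resize(s[120:270,220:400],None,fx=4,fy=4,interpolation=cv2.INTER_CUBIC))
for y,k in((16.5,2),(62.4,1),(-29.4,3),(-75.3,4)):
    x=549.6-1.77*k; a,b=map(round,w2px("top",[x,y,43])); print(k,np.median([px2w("top",a+e,b+g,d[b+g,a+e])[2] for e in range(-3,4) for g in range(-3,4)]).round(1))
```

```text
[] [(62, [548.0, 62.7]), (62, [545.5, 16.9]), (60, [543.7, -29.4]), (58, [542.6, -74.8])]
78 [681.08491707 114.34479782 138.61420986] ((680.712646484375, 115.06743621826172), (22.13248062133789, 22.043962478637695), 88.73162841796875)
2 42.5
1 42.6
3 42.9
4 42.6
```

View pics/c7.png

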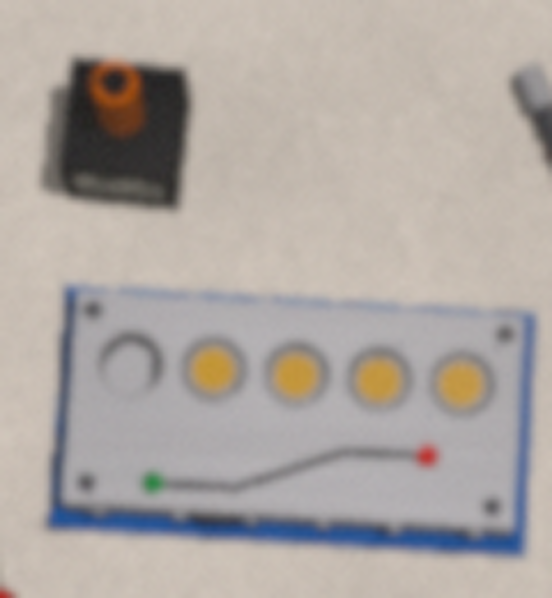

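View pics/c8.png

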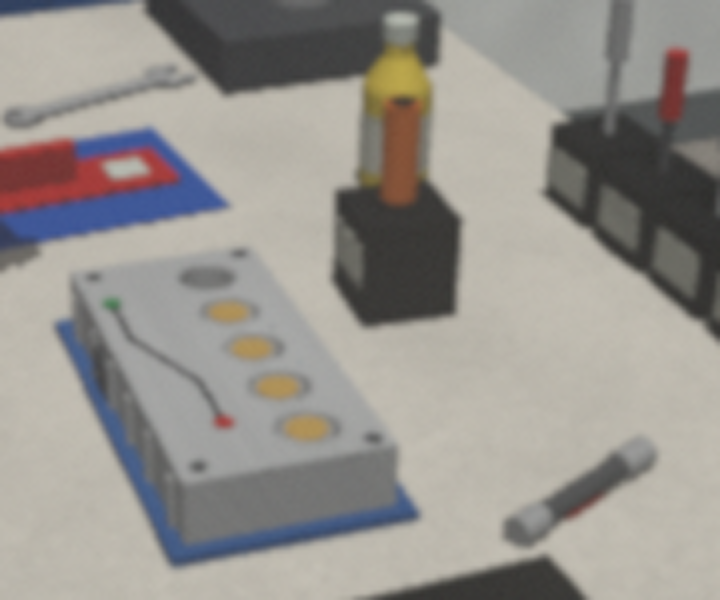

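All four tappets are home (z ≈ 42.7), the cover is flat on the mat, and the probe tail is at (681.2,114.5). Going to pick up the probe.

Call:
apply_moves(targets=[[50,[30,-9,0],[0,0,0]],[50,[75,-23,0],[0,0,0]],[50,[120,-37,0],[0,0,0]],[50,[165,-51,0],[0,0,0]],[50,[210,-65,0],[0,0,0]],[50,[250,-77,0],[0,0,0]],[50,[275,-85,0],[0,0,0]],[50,[283.7,-87.8,0],[0,0,0]],[50,[283.7,-87.8,-10],[0,0,0]],[50,[283.7,-87.8,-35],[0,0,0]],[50,[283.7,-87.8,-70],[0,0,0]],[50,[283.7,-87.8,-100],[0,0,0]],[50,[283.7,-87.8,-112],[0,0,0]],[50,[283.7,-87.8,-112],[0,0,0]],[50,[283.7,-87.8,-112],[0,0,0]]])

```text
time_s: 27.0
eef_pos: [682.0, 114.4, 89.8]
ee_rot: [0.001, 0.726, 0.688, 0.001]
force: [-0.2, -0.0, 0.8]
grip_width: 0.587
grip_force: 0.0
```

```bash
cat > seam.py <<'E'
from h import *
# seam from colour centroids in several stored pictures
G=[];R=[]
for n in("top0","t2","t3","t4"):
    im=cv2.imread(f"pics/{n}.png"); H,S,V=cv2.split(cv2.cvtColor(im,cv2.COLOR_BGR2HSV))
    for L,m,roi in((G,(H>45)&(H<85)&(S>70),(240,257,207,223)),(R,((H<8)|(H>172))&(S>90),(301,315,203,216))):
        x0,x1,y0,y1=roi; w=np.where(m,S,0).astype(float)[y0:y1,x0:x1]; vv,uu=np.mgrid[y0:y1,x0:x1]
        if n=="top0" and L is R: w[:3]=0
        if w.sum(): L.append(ray("top",(uu*w).sum()/w.sum(),(vv*w).sum()/w.sum(),45)[:2])
G,R=np.array(G),np.array(R)
if __name__=="__main__": print(G.round(1).tolist(),R.round(1).tolist())
g,r=np.median(G,0),np.median(R[1:],0)
ey=np.array([-1.77,-45.87]);ey/=np.linalg.norm(ey);ex=np.array([-ey[1],ey[0]])
o=(r-g)@ex; L=45*2+np.sqrt(65**2-o**2); mid=(g+r)/2
s0=mid-ey*L/2-ex*o/2; s3=mid+ey*L/2+ex*o/2; SE=np.array([s0,s0+45*ey,s3-45*ey,s3])
if __name__=="__main__": print("off",o,"len",(r-g)@ey,L); print(SE.round(1).tolist())
E
python3 seam.py
python3 -c "
from h import *
print(ctrl.sense()['eef_pos'])"
```

```text
[[483.6, 94.1], [483.6, 94.1], [483.6, 94.1], [483.4, 93.9]] [[502.5, -56.7], [501.7, -56.6], [501.7, -56.6], [501.7, -56.6]]
off 23.927725922849167 len 149.9002098543763 150.43561807544467
[[483.6, 94.3], [481.9, 49.4], [503.5, -11.9], [501.7, -56.9]]
[682.04918734 114.41977378  89.755654  ]
```

Call:
apply_moves(targets=[[10,[0,0,0],[0,0,0]],[10,[0,0,0],[0,0,0]],[10,[0,0,0],[0,0,0]],[10,[0,0,0],[0,0,0]],[10,[0,0,0],[0,0,0]],[10,[0,0,0],[0,0,0]],[10,[0,0,10],[0,0,0]],[10,[0,0,30],[0,0,0]],[10,[0,0,55],[0,0,0]],[10,[0,0,80],[0,0,0]],[10,[0,0,95],[0,0,0]],[10,[0,0,100],[0,0,0]],[10,[0,0,100],[0,0,0]]], squeeze=50)

```text
time_s: 28.3
eef_pos: [681.5, 114.6, 188.8]
ee_rot: [0.0, 0.725, 0.688, 0.0]
force: [-0.3, 1.1, -0.7]
grip_width: 0.272
grip_force: 49.5
```

Call:
apply_moves(targets=[[10,[-15,-2,0],[0,0,0]],[10,[-45,-5,0],[0,0,0]],[10,[-80,-8,-5],[0,0,0]],[10,[-115,-12,-15],[0,0,0]],[10,[-150,-15,-25],[0,0,0]],[10,[-180,-18,-40],[0,0,0]],[10,[-195,-20,-53],[0,0,0]],[10,[-197.9,-20.3,-58],[0,0,0]],[10,[-197.9,-20.3,-60],[0,0,0]],[10,[-197.9,-20.3,-60],[0,0,0]],[10,[-197.9,-20.3,-60],[0,0,0]],[10,[-197.9,-20.3,-60],[0,0,0]]])

```text
time_s: 29.5
eef_pos: [484.2, 94.3, 128.5]
ee_rot: [0.0, 0.725, 0.688, 0.0]
force: [0.9, 0.4, -0.7]
grip_width: 0.264
grip_force: 49.5
```

Run:
```python
from h import *
s=ctrl.sense(); p=s["eef_pos"]; print(p,s["force"])
im,_=capture("side"); u,v=map(int,w2px("side",[483.6,94.3,80])); print(u,v)
x0,y0=u-40,v-35
for n,q in(("dot",[483.6,94.3,45]),("tip",[p[0],p[1],p[2]-73])): a,b=w2px("side",q); print(n,((a-x0+.5)*7.5).round(),((b-y0+.5)*7.5).round())
cv2.imwrite("pics/c9.png",cv2.resize(im[y0:y0+80,x0:x0+100],None,fx=7.5,fy=7.5,interpolation=cv2.INTER_CUBIC))
```

```text
[484.20016681  94.30785236 128.49591175] [ 0.94873223  0.40519542 -0.74745205]
246 183
dot 309.0 370.0
tip 310.0 341.0
```

View pics/c9.png

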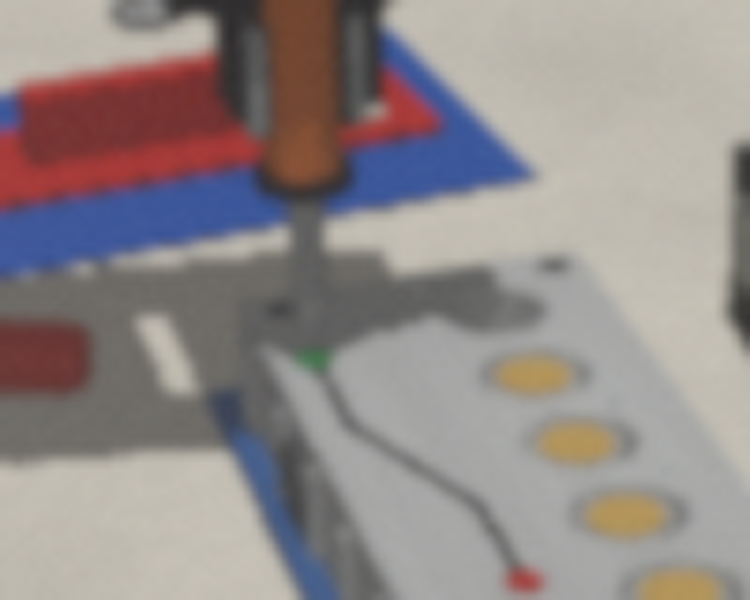

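The probe hangs upright over the green dot (dot at (315,358), tip near (316,338)). Now I'll feel for the face gently.

Call:
apply_moves(targets=[[10,[0,0,-3],[0,0,0]],[10,[0,0,-6],[0,0,0]],[10,[0,0,-8],[0,0,0]],[10,[0,0,-8.5],[0,0,0]],[10,[0,0,-9],[0,0,0]],[10,[0,0,-9.5],[0,0,0]],[10,[0,0,-9.5],[0,0,0]],[10,[0,0,-9.5],[0,0,0]]])

```text
time_s: 30.35
eef_pos: [483.8, 94.3, 119.5]
ee_rot: [0.0, 0.725, 0.688, 0.0]
force: [-1.4, -0.3, 7.3]
grip_width: 0.264
grip_force: 50.4
```

Run:
```python
from h import *
s=ctrl.sense(); p=s["eef_pos"]; print(p,s["force"])
im,_=capture("side"); x0,y0=206,148
cv2.imwrite("pics/c10.png",cv2.resize(im[y0+25:y0+65,x0+15:x0+75],None,fx=12,fy=12,interpolation=cv2.INTER_CUBIC))
```

```text
[483.75507468  94.30622327 119.52148808] [-1.35428092 -0.29254683  7.27005936]
```

View pics/c10.png

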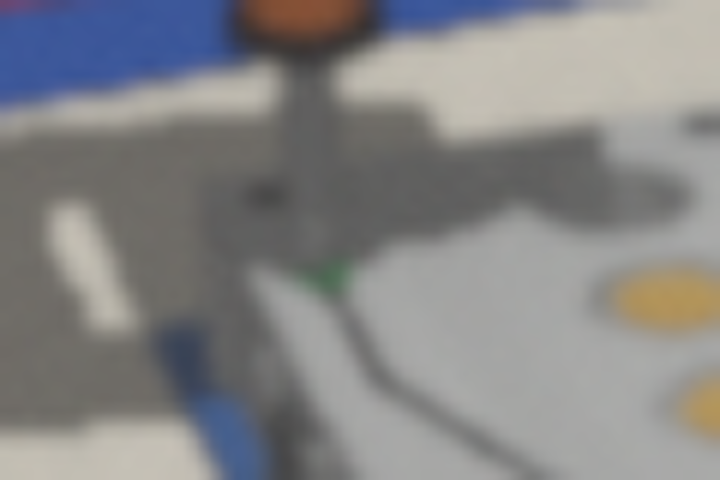

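Contact at TCP z ≈ 119.5 with 7 N. I'll lift 2 mm so the tip rides about 1 mm above the face, and plan the trace at 1.5 mm per row.

Run:
```python
from seam import *
P=np.vstack([SE,SE[-2::-1]]); W=[P[0]]
for a,b in zip(P,P[1:]):
    n=round(np.linalg.norm(b-a)/1.5); W+= [a+(b-a)*k/n for k in range(1,n+1)]
W=np.array(W).round(1); print(len(W))
i=0; st=W[0]
for c in [19]+[20]*9+[len(W)]:
    seg=W[i+1:i+1+c]; 
    if len(seg)==0: break
    print(" ".join(f"{x:.1f},{y:.1f}" for x,y in (seg-W[i]))); i+=len(seg)
```

```text
207
0.0,-1.5 -0.1,-3.0 -0.2,-4.4 -0.2,-5.9 -0.3,-7.4 -0.3,-8.9 -0.4,-10.4 -0.4,-11.9 -0.5,-13.4 -0.6,-14.9 -0.6,-16.4 -0.7,-17.9 -0.7,-19.4 -0.8,-20.9 -0.9,-22.4 -0.9,-23.9 -1.0,-25.4 -1.0,-26.9 -1.1,-28.4
0.0,-1.5 -0.1,-3.0 -0.2,-4.5 -0.2,-6.0 -0.3,-7.5 -0.3,-9.0 -0.4,-10.5 -0.4,-12.0 -0.5,-13.5 -0.6,-15.0 -0.6,-16.5 -0.1,-17.9 0.4,-19.4 0.9,-20.8 1.4,-22.2 1.9,-23.6 2.4,-25.1 2.9,-26.5 3.4,-27.9 3.9,-29.4
0.5,-1.4 1.0,-2.8 1.5,-4.2 2.0,-5.7 2.5,-7.1 3.0,-8.5 3.5,-9.9 4.0,-11.4 4.5,-12.8 5.0,-14.2 5.5,-15.6 6.0,-17.1 6.5,-18.5 7.0,-19.9 7.5,-21.3 8.0,-22.8 8.5,-24.2 9.0,-25.6 9.5,-27.0 10.0,-28.5
0.5,-1.4 1.0,-2.8 1.5,-4.2 2.0,-5.7 2.5,-7.1 3.0,-8.5 3.5,-10.0 4.0,-11.4 4.6,-12.8 5.1,-14.2 5.6,-15.7 6.1,-17.1 6.6,-18.5 7.1,-19.9 7.0,-21.4 6.9,-22.9 6.9,-24.4 6.8,-25.9 6.8,-27.4 6.7,-28.9
0.0,-1.5 -0.1,-3.0 -0.2,-4.5 -0.2,-6.0 -0.3,-7.5 -0.3,-9.0 -0.4,-10.5 -0.4,-12.0 -0.5,-13.5 -0.6,-15.0 -0.6,-16.5 -0.7,-18.0 -0.7,-19.5 -0.8,-21.0 -0.9,-22.5 -0.9,-24.0 -1.0,-25.5 -1.0,-27.0 -1.1,-28.5 -1.1,-30.0
-0.1,-1.5 -0.2,-3.0 -0.2,-4.5 -0.3,-6.0 -0.2,-4.5 -0.2,-3.0 -0.1,-1.5 0.0,0.0 0.0,1.5 0.
[... 190 characters left out ...]
8.0 0.7,19.5 0.8,21.0 0.3,22.4 -0.2,23.8 -0.7,25.2 -1.2,26.7 -1.7,28.1 -2.3,29.5
-0.5,1.4 -1.0,2.9 -1.5,4.3 -2.0,5.7 -2.5,7.2 -3.0,8.6 -3.5,10.0 -4.0,11.4 -4.5,12.9 -5.0,14.3 -5.5,15.7 -6.0,17.1 -6.5,18.6 -7.0,20.0 -7.5,21.4 -8.0,22.8 -8.5,24.3 -9.0,25.7 -9.5,27.1 -10.0,28.5
-0.5,1.5 -1.0,2.9 -1.5,4.3 -2.0,5.7 -2.5,7.2 -3.0,8.6 -3.5,10.0 -4.0,11.4 -4.5,12.9 -5.0,14.3 -5.5,15.7 -6.0,17.2 -6.5,18.6 -7.0,20.0 -7.5,21.4 -8.0,22.9 -8.5,24.3 -8.5,25.8 -8.4,27.3 -8.3,28.8
0.0,1.5 0.1,3.0 0.1,4.5 0.2,6.0 0.2,7.5 0.3,9.0 0.4,10.5 0.4,12.0 0.5,13.5 0.5,15.0 0.6,16.5 0.6,18.0 0.7,19.5 0.8,21.0 0.8,22.5 0.9,24.0 0.9,25.5 1.0,27.0 1.1,28.5 1.1,30.0
0.1,1.5 0.1,3.0 0.2,4.5 0.2,6.0 0.3,7.4 0.4,8.9 0.4,10.4
```

Call:
apply_moves(targets=[[10,[0,0,2],[0,0,0]],[10,[0,-1.5,2],[0,0,0]],[10,[-0.1,-3,2],[0,0,0]],[10,[-0.2,-4.4,2],[0,0,0]],[10,[-0.2,-5.9,2],[0,0,0]],[10,[-0.3,-7.4,2],[0,0,0]],[10,[-0.3,-8.9,2],[0,0,0]],[10,[-0.4,-10.4,2],[0,0,0]],[10,[-0.4,-11.9,2],[0,0,0]],[10,[-0.5,-13.4,2],[0,0,0]],[10,[-0.6,-14.9,2],[0,0,0]],[10,[-0.6,-16.4,2],[0,0,0]],[10,[-0.7,-17.9,2],[0,0,0]],[10,[-0.7,-19.4,2],[0,0,0]],[10,[-0.8,-20.9,2],[0,0,0]],[10,[-0.9,-22.4,2],[0,0,0]],[10,[-0.9,-23.9,2],[0,0,0]],[10,[-1,-25.4,2],[0,0,0]],[10,[-1,-26.9,2],[0,0,0]],[10,[-1.1,-28.4,2],[0,0,0]]])

```text
time_s: 32.4
eef_pos: [482.5, 65.8, 120.8]
ee_rot: [0.0, 0.725, 0.688, 0.0]
force: [-0.4, 0.2, -0.8]
grip_width: 0.269
grip_force: 49.5
```

Call:
apply_moves(targets=[[10,[0,-1.5,0],[0,0,0]],[10,[-0.1,-3,0],[0,0,0]],[10,[-0.2,-4.5,0],[0,0,0]],[10,[-0.2,-6,0],[0,0,0]],[10,[-0.3,-7.5,0],[0,0,0]],[10,[-0.3,-9,0],[0,0,0]],[10,[-0.4,-10.5,0],[0,0,0]],[10,[-0.4,-12,0],[0,0,0]],[10,[-0.5,-13.5,0],[0,0,0]],[10,[-0.6,-15,0],[0,0,0]],[10,[-0.6,-16.5,0],[0,0,0]],[10,[-0.1,-17.9,0],[0,0,0]],[10,[0.4,-19.4,0],[0,0,0]],[10,[0.9,-20.8,0],[0,0,0]],[10,[1.4,-22.2,0],[0,0,0]],[10,[1.9,-23.6,0],[0,0,0]],[10,[2.4,-25.1,0],[0,0,0]],[10,[2.9,-26.5,0],[0,0,0]],[10,[3.4,-27.9,0],[0,0,0]],[10,[3.9,-29.4,0],[0,0,0]]])

```text
time_s: 34.4
eef_pos: [486.4, 36.4, 120.8]
ee_rot: [-0.0, 0.725, 0.688, -0.0]
force: [0.4, 0.4, -0.1]
grip_width: 0.266
grip_force: 49.5
```

Run:
```python
from h import *
s=ctrl.sense(); print(s["eef_pos"],s["force"])
im,_=capture("side"); u,v=map(int,w2px("side",[486.2,36.5,45])); print(u,v)
cv2.imwrite("pics/c11.png",cv2.resize(im[v-25:v+20,u-30:u+30],None,fx=12,fy=12,interpolation=cv2.INTER_CUBIC))
```

```text
[486.42210548  36.38524135 120.78376681] [ 0.37833577  0.39387138 -0.07019426]
254 207
```

View pics/c11.png

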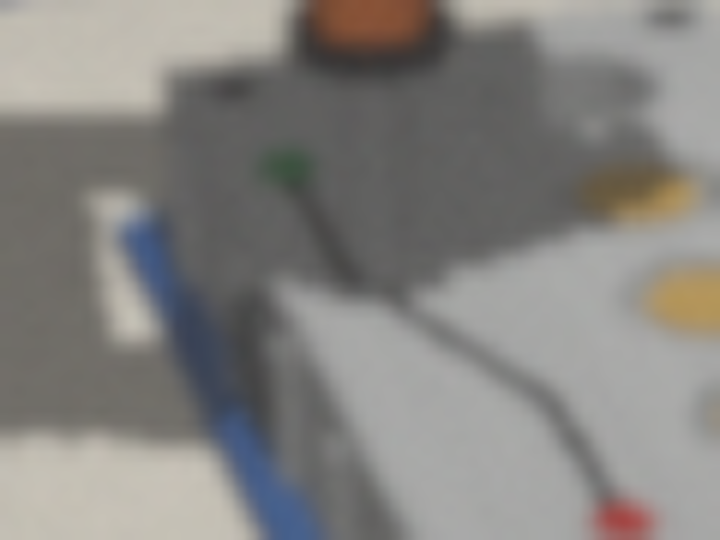

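The tip sits on the line at about (385,288), just past bend 1, with no contact force. Continuing.

Call:
apply_moves(targets=[[10,[0.5,-1.4,0],[0,0,0]],[10,[1,-2.8,0],[0,0,0]],[10,[1.5,-4.2,0],[0,0,0]],[10,[2,-5.7,0],[0,0,0]],[10,[2.5,-7.1,0],[0,0,0]],[10,[3,-8.5,0],[0,0,0]],[10,[3.5,-9.9,0],[0,0,0]],[10,[4,-11.4,0],[0,0,0]],[10,[4.5,-12.8,0],[0,0,0]],[10,[5,-14.2,0],[0,0,0]],[10,[5.5,-15.6,0],[0,0,0]],[10,[6,-17.1,0],[0,0,0]],[10,[6.5,-18.5,0],[0,0,0]],[10,[7,-19.9,0],[0,0,0]],[10,[7.5,-21.3,0],[0,0,0]],[10,[8,-22.8,0],[0,0,0]],[10,[8.5,-24.2,0],[0,0,0]],[10,[9,-25.6,0],[0,0,0]],[10,[9.5,-27,0],[0,0,0]],[10,[10,-28.5,0],[0,0,0]]])

```text
time_s: 36.45
eef_pos: [496.5, 7.9, 120.8]
ee_rot: [0.0, 0.725, 0.688, -0.0]
force: [-0.1, 0.7, -0.7]
grip_width: 0.268
grip_force: 49.5
```

Call:
apply_moves(targets=[[10,[0.5,-1.4,0],[0,0,0]],[10,[1,-2.8,0],[0,0,0]],[10,[1.5,-4.2,0],[0,0,0]],[10,[2,-5.7,0],[0,0,0]],[10,[2.5,-7.1,0],[0,0,0]],[10,[3,-8.5,0],[0,0,0]],[10,[3.5,-10,0],[0,0,0]],[10,[4,-11.4,0],[0,0,0]],[10,[4.6,-12.8,0],[0,0,0]],[10,[5.1,-14.2,0],[0,0,0]],[10,[5.6,-15.7,0],[0,0,0]],[10,[6.1,-17.1,0],[0,0,0]],[10,[6.6,-18.5,0],[0,0,0]],[10,[7.1,-19.9,0],[0,0,0]],[10,[7,-21.4,0],[0,0,0]],[10,[6.9,-22.9,0],[0,0,0]],[10,[6.9,-24.4,0],[0,0,0]],[10,[6.8,-25.9,0],[0,0,0]],[10,[6.8,-27.4,0],[0,0,0]],[10,[6.7,-28.9,0],[0,0,0]]])

```text
time_s: 38.45
eef_pos: [503.1, -21.0, 120.8]
ee_rot: [-0.0, 0.725, 0.688, -0.0]
force: [0.2, 1.0, -1.3]
grip_width: 0.268
grip_force: 49.5
```

Call:
apply_moves(targets=[[10,[0,-1.5,0],[0,0,0]],[10,[-0.1,-3,0],[0,0,0]],[10,[-0.2,-4.5,0],[0,0,0]],[10,[-0.2,-6,0],[0,0,0]],[10,[-0.3,-7.5,0],[0,0,0]],[10,[-0.3,-9,0],[0,0,0]],[10,[-0.4,-10.5,0],[0,0,0]],[10,[-0.4,-12,0],[0,0,0]],[10,[-0.5,-13.5,0],[0,0,0]],[10,[-0.6,-15,0],[0,0,0]],[10,[-0.6,-16.5,0],[0,0,0]],[10,[-0.7,-18,0],[0,0,0]],[10,[-0.7,-19.5,0],[0,0,0]],[10,[-0.8,-21,0],[0,0,0]],[10,[-0.9,-22.5,0],[0,0,0]],[10,[-0.9,-24,0],[0,0,0]],[10,[-1,-25.5,0],[0,0,0]],[10,[-1,-27,0],[0,0,0]],[10,[-1.1,-28.5,0],[0,0,0]],[10,[-1.1,-30,0],[0,0,0]]])

```text
time_s: 40.45
eef_pos: [502.0, -51.1, 120.8]
ee_rot: [0.0, 0.726, 0.688, -0.0]
force: [-0.5, 0.0, -1.5]
grip_width: 0.267
grip_force: 49.5
```

Run:
```python
from h import *
s=ctrl.sense(); print(s["eef_pos"],s["force"],s["grip_width"])
```

```text
[501.98736232 -51.07209824 120.80308784] [-0.54291701  0.00416877 -1.48575338] 0.26705262066298924
```

Call:
apply_moves(targets=[[10,[-0.1,-1.5,0],[0,0,0]],[10,[-0.2,-3,0],[0,0,0]],[10,[-0.2,-4.5,0],[0,0,0]],[10,[-0.3,-6,0],[0,0,0]],[10,[-0.3,-6,0],[0,0,0]],[10,[-0.2,-4.5,0],[0,0,0]],[10,[-0.2,-3,0],[0,0,0]],[10,[-0.1,-1.5,0],[0,0,0]],[10,[0,0,0],[0,0,0]],[10,[0,1.5,0],[0,0,0]],[10,[0.1,3,0],[0,0,0]],[10,[0.1,4.5,0],[0,0,0]],[10,[0.2,6,0],[0,0,0]],[10,[0.2,7.5,0],[0,0,0]],[10,[0.3,9,0],[0,0,0]],[10,[0.4,10.5,0],[0,0,0]],[10,[0.4,12,0],[0,0,0]],[10,[0.5,13.5,0],[0,0,0]],[10,[0.5,15,0],[0,0,0]],[10,[0.7,18,0],[0,0,0]]])

```text
time_s: 42.45
eef_pos: [502.7, -32.9, 120.8]
ee_rot: [0.0, 0.726, 0.688, -0.0]
force: [0.4, -1.1, -0.4]
grip_width: 0.27
grip_force: 49.5
```

Call:
apply_moves(targets=[[10,[0,1.5,0],[0,0,0]],[10,[0.1,3,0],[0,0,0]],[10,[0.1,4.5,0],[0,0,0]],[10,[0.2,6,0],[0,0,0]],[10,[0.2,7.5,0],[0,0,0]],[10,[0.3,9,0],[0,0,0]],[10,[0.4,10.5,0],[0,0,0]],[10,[0.4,12,0],[0,0,0]],[10,[0.5,13.5,0],[0,0,0]],[10,[0.5,15,0],[0,0,0]],[10,[0.6,16.5,0],[0,0,0]],[10,[0.6,18,0],[0,0,0]],[10,[0.7,19.5,0],[0,0,0]],[10,[0.8,21,0],[0,0,0]],[10,[0.3,22.4,0],[0,0,0]],[10,[-0.2,23.8,0],[0,0,0]],[10,[-0.7,25.2,0],[0,0,0]],[10,[-1.2,26.7,0],[0,0,0]],[10,[-1.7,28.1,0],[0,0,0]],[10,[-2.3,29.5,0],[0,0,0]]])

```text
time_s: 44.45
eef_pos: [500.4, -3.3, 120.8]
ee_rot: [0.0, 0.725, 0.688, -0.0]
force: [-0.2, 0.3, -0.4]
grip_width: 0.265
grip_force: 49.5
```

Call:
apply_moves(targets=[[10,[-0.5,1.4,0],[0,0,0]],[10,[-1,2.9,0],[0,0,0]],[10,[-1.5,4.3,0],[0,0,0]],[10,[-2,5.7,0],[0,0,0]],[10,[-2.5,7.2,0],[0,0,0]],[10,[-3,8.6,0],[0,0,0]],[10,[-3.5,10,0],[0,0,0]],[10,[-4,11.4,0],[0,0,0]],[10,[-4.5,12.9,0],[0,0,0]],[10,[-5,14.3,0],[0,0,0]],[10,[-5.5,15.7,0],[0,0,0]],[10,[-6,17.1,0],[0,0,0]],[10,[-6.5,18.6,0],[0,0,0]],[10,[-7,20,0],[0,0,0]],[10,[-7.5,21.4,0],[0,0,0]],[10,[-8,22.8,0],[0,0,0]],[10,[-8.5,24.3,0],[0,0,0]],[10,[-9,25.7,0],[0,0,0]],[10,[-9.5,27.1,0],[0,0,0]],[10,[-10,28.5,0],[0,0,0]]])

```text
time_s: 46.45
eef_pos: [490.4, 25.2, 120.8]
ee_rot: [0.0, 0.725, 0.688, -0.0]
force: [-0.1, -0.6, -1.1]
grip_width: 0.269
grip_force: 49.5
```

Call:
apply_moves(targets=[[10,[-0.5,1.5,0],[0,0,0]],[10,[-1,2.9,0],[0,0,0]],[10,[-1.5,4.3,0],[0,0,0]],[10,[-2,5.7,0],[0,0,0]],[10,[-2.5,7.2,0],[0,0,0]],[10,[-3,8.6,0],[0,0,0]],[10,[-3.5,10,0],[0,0,0]],[10,[-4,11.4,0],[0,0,0]],[10,[-4.5,12.9,0],[0,0,0]],[10,[-5,14.3,0],[0,0,0]],[10,[-5.5,15.7,0],[0,0,0]],[10,[-6,17.2,0],[0,0,0]],[10,[-6.5,18.6,0],[0,0,0]],[10,[-7,20,0],[0,0,0]],[10,[-7.5,21.4,0],[0,0,0]],[10,[-8,22.9,0],[0,0,0]],[10,[-8.5,24.3,0],[0,0,0]],[10,[-8.5,25.8,0],[0,0,0]],[10,[-8.4,27.3,0],[0,0,0]],[10,[-8.3,28.8,0],[0,0,0]]])

```text
time_s: 48.45
eef_pos: [482.1, 54.0, 120.8]
ee_rot: [0.0, 0.725, 0.688, -0.0]
force: [-0.8, -0.2, -0.3]
grip_width: 0.267
grip_force: 49.5
```

Call:
apply_moves(targets=[[10,[0,1.5,0],[0,0,0]],[10,[0.1,3,0],[0,0,0]],[10,[0.1,4.5,0],[0,0,0]],[10,[0.2,6,0],[0,0,0]],[10,[0.2,7.5,0],[0,0,0]],[10,[0.3,9,0],[0,0,0]],[10,[0.4,10.5,0],[0,0,0]],[10,[0.4,12,0],[0,0,0]],[10,[0.5,13.5,0],[0,0,0]],[10,[0.5,15,0],[0,0,0]],[10,[0.6,16.5,0],[0,0,0]],[10,[0.6,18,0],[0,0,0]],[10,[0.7,19.5,0],[0,0,0]],[10,[0.8,21,0],[0,0,0]],[10,[0.8,22.5,0],[0,0,0]],[10,[0.9,24,0],[0,0,0]],[10,[0.9,25.5,0],[0,0,0]],[10,[1,27,0],[0,0,0]],[10,[1.1,28.5,0],[0,0,0]],[10,[1.1,30,0],[0,0,0]]])

```text
time_s: 50.45
eef_pos: [483.2, 84.0, 120.8]
ee_rot: [-0.0, 0.725, 0.688, -0.0]
force: [0.0, 0.4, -1.2]
grip_width: 0.264
grip_force: 49.5
```

Call:
apply_moves(targets=[[10,[0.1,1.5,0],[0,0,0]],[10,[0.1,3,0],[0,0,0]],[10,[0.2,4.5,0],[0,0,0]],[10,[0.2,6,0],[0,0,0]],[10,[0.3,7.4,0],[0,0,0]],[10,[0.4,8.9,0],[0,0,0]],[10,[0.4,10.4,0],[0,0,0]],[10,[0.4,10.4,0],[0,0,0]],[10,[0.4,10.4,0],[0,0,0]],[10,[0.4,10.4,0],[0,0,0]]])

```text
time_s: 51.45
eef_pos: [483.6, 94.2, 120.8]
ee_rot: [0.0, 0.725, 0.688, 0.0]
force: [0.0, 0.2, -0.9]
grip_width: 0.267
grip_force: 49.5
```

Call:
apply_moves(targets=[[10,[0,0,25],[0,0,0]],[10,[10,1,55],[0,0,0]],[10,[40,4,67.5],[0,0,0]],[10,[75,8,67.5],[0,0,0]],[10,[110,11,67.5],[0,0,0]],[10,[145,15,67.5],[0,0,0]],[10,[175,18,67.5],[0,0,0]],[10,[192,20,67.5],[0,0,0]],[10,[197.9,20.3,67.5],[0,0,0]],[10,[197.9,20.3,67.5],[0,0,0]],[10,[197.9,20.3,60],[0,0,0]],[10,[197.9,20.3,45],[0,0,0]],[10,[197.9,20.3,30],[0,0,0]],[10,[197.9,20.3,20],[0,0,0]],[10,[197.9,20.3,10],[0,0,0]],[10,[197.9,20.3,10],[0,0,0]]])

```text
time_s: 53.05
eef_pos: [681.0, 114.5, 129.6]
ee_rot: [-0.0, 0.725, 0.688, -0.0]
force: [0.8, -0.6, -1.3]
grip_width: 0.269
grip_force: 49.6
```

No side force with the tip 15 mm into the hole, so I'll lower it the rest of the way and release.

Call:
apply_moves(targets=[[10,[0,0,-10],[0,0,0]],[10,[0,0,-20],[0,0,0]],[10,[0,0,-30],[0,0,0]],[10,[0,0,-36],[0,0,0]],[10,[0,0,-39],[0,0,0]],[10,[0,0,-40.5],[0,0,0]],[10,[0,0,-41],[0,0,0]],[10,[0,0,-41],[0,0,0]],[50,[0,0,-41],[0,0,0]],[50,[0,0,-41],[0,0,0]],[50,[0,0,-41],[0,0,0]],[50,[0,0,-41],[0,0,0]],[50,[0,0,-41],[0,0,0]],[50,[0,0,-20],[0,0,0]],[50,[0,0,15],[0,0,0]],[50,[0,0,55],[0,0,0]],[50,[0,0,80],[0,0,0]]])

```text
time_s: 54.75
eef_pos: [682.0, 114.6, 214.3]
ee_rot: [0.001, 0.725, 0.688, 0.001]
force: [-0.4, 0.6, 0.1]
grip_width: 0.585
grip_force: 0.0
```

Call:
apply_moves(targets=[[50,[-40,0,0],[0,0,0]],[50,[-85,10,0],[0,0,0]],[50,[-130,25,0],[0,0,0]],[50,[-175,40,0],[0,0,0]],[50,[-220,60,0],[0,0,0]],[50,[-260,75,0],[0,0,0]],[50,[-290,85,0],[0,0,0]],[50,[-290,85,0],[0,0,0]],[50,[-290,85,0],[0,0,0]]])

```text
time_s: 55.65
eef_pos: [391.7, 199.7, 211.3]
ee_rot: [0.0, 0.725, 0.689, 0.001]
force: [-0.2, -0.7, 0.5]
grip_width: 0.587
grip_force: 0.0
```

Run:
```python
from h import *
im,d=capture("top"); print(taps(im,29,amin=10), taps(im,43,(225,335,165,235),10))
s,_=capture("side"); a=cv2.resize(s[80:360,120:420],None,fx=2,fy=2,interpolation=cv2.INTER_CUBIC)
cv2.imwrite("pics/c12.png",a)
i,f,E=cam("top")
v,u=np.mgrid[115:160,222:262]; dd=d[115:160,222:262]
pts=np.stack([(u-i["cx"])/f*dd,(v-i["cy"])/f*dd,dd],-1)@E[:3,:3].T+E[:3,3]
q=pts[(pts[...,2]>130)&(pts[...,2]<160)]; print(len(q),q.mean(0)); s=ctrl.sense(); print(s["eef_pos"],s["force"])
```

```text
[] [(62, [548.0, 62.7]), (61, [545.5, 16.7]), (60, [543.7, -29.4]), (58, [542.6, -74.8])]
79 [678.05138538 114.84181338 138.82855516]
[392.3676379  199.29857903 210.8727755 ] [-0.30719816  0.03709928  0.37890149]
```

View pics/c12.png

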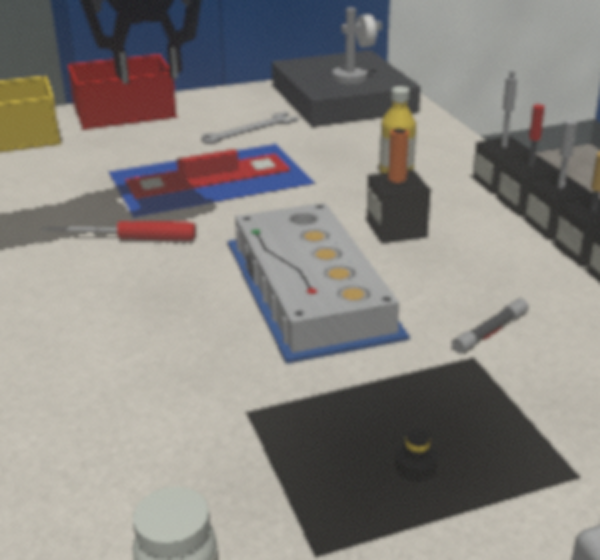

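The cover is on the mat, four tappets are home, the probe stands upright in its block (tail at z ≈ 139), and the other things are where they were. Handing in.

```bash
python3 -c "
from rig import ctrl
print(ctrl.finish_job())"
```

```text
the job is handed in; nothing more can be done
None
```

I handed the job in at about 56 s: the cover is flat on the middle of the blue mat, all four tappets are fully home, the seam was traced green to red and back with the tip about 1 mm above the face after a 7 N touch on the green dot to find it, the probe is back in its block, and no verdict came back.

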